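# Clamp a fallen battery cell in the indexed fixture

### The arm

A 6-joint arm with a two-finger parallel gripper is mounted at the origin on the work surface. World frame = base frame: x ahead of the robot, y to its left, z up, the work surface at z = 0. Lengths are in m, angles in rad, forces in N, time in s.
With the tool pointing down it reaches from about 0.35 to 0.775 m from the base axis. Payload 7.3 kg.
Tool frame: the origin (TCP) lies at the very end of the fingers, on their centre line; the grasp point (between the pads) lies 19 mm behind it (robot.hold_point_z is the distance from the TCP to the grasp point, in m); z points along the fingers, y is the direction in which the jaws open and shut (so a half turn about z gives the same grasp; the last joint's range is limited). The gripper opens to 92 mm and grips with 3 to 60 N. Pads are 19 mm wide; open, the fingers measure 130 mm over their backs; the gripper's body (75 mm by 190 mm) begins 47 mm behind the grasp point.
Start: joints at [-1.426, 0.342, 1.524, -0, 1.275, -0.146], TCP at [0.151, -0.503, 0.227] pointing down, gripper open.
Joint ranges: [-2.53, 2.53], [-0.77, 2.02], [0.04, 2.7], [-1, 4.14], [0.28, 2.66], [-3.11, 3.11]. Speed limits (rad/s): [2.57, 2.57, 3.14, 3.14, 3.14, 3.14].

### API

Orientations are given as [roll, pitch, yaw] about the fixed x, y, z axes, in that order (R = Rz(yaw) Ry(pitch) Rx(roll)).
In Python, from cell import monitor, viewer, robot gives the robot as it stands.
- The arm moves only by the tool move_arm, never from a script. Its argument "deltas" is a list of rows, each an object of numbers: "x", "y", "z": the shift along the tool's x, y, z in m; "wx", "wy", "wz": the turn, a rotation vector about the tool's x, y, z in degrees; "hand": the opening, from 0 (shut) to 1 (fully open). In form: [{"x": .., "y": .., "z": .., "wx": .., "wy": .., "wz": .., "hand": ..}, ...]. A call has 1 to 8 rows; each row is the pose to reach, as a shift and turn from the pose commanded when the call began, along the tool's axes at that moment; what a row does not reach only later rows make up. A row lasts 1/8 s, in which the tool goes at most 62.5 mm and 10.7 degrees, less where a joint would pass 70% of its speed; a pose out of reach is approached as far as the arm can. A call with a gripper value outside its range is refused whole. The fingers move at their own pace and stop on an object; "grip_force" is the grip in N (left out, the last holds). Time passes only in rows, so rows that repeat a pose let the fingers close. It gives the time, the measured TCP pose, the force and the opening at its end, in the units of the state.
- monitor.observe(): the state, without advancing time (a new reading comes with each control period).
- viewer.read_camera(name): name is "side" or "top" or "wrist"; returns the picture (480x640x3 uint8, red, green, blue); there is no depth.
- viewer.camera_params(name): a dict with "camera_matrix" (3x3 intrinsics, pixels), "k1" (the pictures are not rectified: a ray, as slopes to the right and down, at radius r is drawn at 1 + k1 r^2 times it, then the intrinsics apply), "R" (3x3) and "t" (3): a world point X has camera coordinates R X + t. Camera axes: x right, y down, z forward; pixel columns grow to the right and rows downward; lengths in m; the calibration is good to about 2 mm. A picture is of the moment at which its call begins: read the wrist's pose just before it. camera_params takes no time and is no camera call; for the wrist camera it gives the pose at the moment of the call.
- robot.hand_in(): hands the job in, once; it reports no verdict.
The state is a dict: "time": time; "qpos": joint angles; "qvel": joint speeds; "joint_efforts": joint torques, N m; "tool_pos": TCP position; "tool_rot": TCP orientation; "contact_force": force on the tool from outside, world axes, zero at the start; "torque": the same for the moment, N m; "opening": finger opening in m.
Only numpy, scipy, OpenCV 4.12 (cv2) and the standard library are available. Lean on these libraries where they do the work, as an engineer would, in place of code of your own. Each camera call takes 0.05 s, during which the arm holds its last target. There are 200 camera calls.

### The job

The blue battery cell has toppled on the bench: stand it upright, terminals up, wholly on the bed of the aluminium clamping fixture, in the open bay between the fixed end plate and the sliding jaw with its broad faces towards them, and let go of it. Then pull the jaw's spring-loaded lock plunger up by its black knob, slide the jaw to the next hole towards the cell and let the pin go fully down into that hole. Finish while still holding the knob with the pin fully in, and leave the other things on the bench where they are.

Things in the scene. Friction and masses are not known exactly. Their poses are not given: they have to be found in the camera images.
- cell: Blue rectangular battery cell, loose, about 0.35 kg: 50 mm wide (its x), 40 mm thick (y), 105 mm tall (z). Origin at the centre of its base; z points to the terminal end, where two round studs (12 mm diameter, 8 mm high, 28 mm apart along x) stand out. At the start it lies on a broad face (50 x 105 mm): its z and x are level, its origin 20 mm above the bench.
- fixture: Aluminium clamping fixture bolted to the bench; place and yaw vary. Flat bed 90 mm wide (x -45 to 45), y from -180 to 34 mm, top at z = 16 mm, with 12 mm holes 40 mm apart along its middle. Fixed end plate 80 mm wide, 12 mm thick, inner face at y = 22 mm, top at z = 76 mm. Origin at bench height under the middle of the bay as it is once the jaw is one hole on; z up, y towards the end plate.
- bay (a point): Point on the bed top (16 mm above the bench) above the fixture's origin: the middle of the closed bay. The bay between end plate and jaw is 84 mm long at the start (fixture y -62 to 22 mm) and 44 mm (y -22 to 22) with the jaw one hole on, so the cell fits only with its 40 mm thickness along the fixture. The jaw may push a standing cell along the bed.
- jaw (a point): Middle of the sliding jaw's face, 30 mm above the bed, at fixture x = 0, y = -62 mm at the start. Jaw plate 80 mm wide, 10 mm thick, its top 76.5 mm above the bench; behind it the carriage, 70 mm wide, 65 mm long, its top 42.5 mm above the bench, moves with it. The jaw moves along the fixture's y.
- carriage (a joint): Slide of the jaw with its carriage along the fixture's +y, m: 0 at the start (locked in its hole), 0.040 in the next hole towards the end plate and cell, where there is 1 mm of play either way. About 2 N of friction. It cannot move while the pin is in a hole; the knob and plunger travel with it.
- plunger (a joint): Height of the lock plunger, m: 0 with the pin fully down in a hole, 0.012 with the round-ended 10 mm pin just out of the hole, 0.018 at the upper stop. A spring pulls it down with 4 N at 0 and 7.6 N at the upper stop; between holes the pin rides on the bed at 0.012.
- pull_knob: Black round pull knob of the lock plunger, 28 mm diameter, 24 mm high, axis upright, 55 mm behind the jaw's face on the fixture's middle line (fixture x = 0, y = -117 mm at the start). Origin at the centre of its underside, 58.5 mm above the bench when the pin is down; below it is a 22 mm wide collar, then the carriage's top 16.5 mm beneath the knob's underside. It turns with the fixture and moves with carriage and plunger.
- meter: Orange hand-held meter, 85 x 165 x 34 mm, on a thin black mat; leave alone. Origin at the centre of its underside.
- screwdriver: Screwdriver lying on the bench; leave alone. Its x runs along it from handle to tip.
- parts_tray: Grey open parts tray, 80 x 110 x 35 mm; leave alone. Origin at the centre of its underside.
- charger: Black charger box, 80 x 100 x 50 mm; leave alone. Origin at the centre of its underside.
Mind the look-alikes: they are no part of the job. There is more than one size of the cell; the one meant has the size given above. Leave any purple look-alike of the fixture alone.

How it is judged:
On the way, in this order (a step that is already met when the one before it is completed fails the run):
1. the cell stands upright on the bed in the bay, let go, with the jaw still in its first hole (angle between cell's own z axis and vertical below 0.09 rad and z of cell in the frame of fixture between 0.012 and 0.021 m and x of cell in the frame of fixture between -0.022 and 0.022 m and contact force between the fingers and cell below 0.2 N and y of cell in the frame of fixture between -0.05 and 0.01 m and value of joint carriage between -0.004 and 0.004 m and value of joint plunger below 0.004 m), for 0.3 s.
2. the plunger is pulled up clear of the first hole (value of joint plunger above 0.0115 m and value of joint carriage between -0.012 and 0.012 m), for 0.05 s.
At the end, for the whole second after the job is handed in: The cell stands upright (5 degrees), terminals up, on the bed within 22 mm of its middle line and 4 mm of the closed bay's middle, at rest, untouched by the fingers; jaw slide at 0.040 m within 2.5 mm, pin down within 2 mm, fingers still on the knob with over 2 N (angle between cell's own z axis and vertical below 0.09 rad and z of cell in the frame of fixture between 0.012 and 0.021 m and x of cell in the frame of fixture between -0.022 and 0.022 m and contact force between the fingers and cell below 0.2 N and y of cell in the frame of fixture between -0.004 and 0.004 m and value of joint carriage between 0.0375 and 0.0425 m and value of joint plunger below 0.002 m and contact force between the fingers and pull_knob above 2 N and linear speed of cell below 0.02 m/s); the arm keeps its last pose, push and grip.
It fails at once if the meter is moved by more than 20 mm (distance of meter from where it was at the start of the episode above 0.02 m).
It fails at once if the screwdriver is moved by more than 20 mm (distance of screwdriver from where it was at the start of the episode above 0.02 m).
It fails at once if the parts tray is moved by more than 20 mm (distance of parts_tray from where it was at the start of the episode above 0.02 m).
It fails at once if the charger is moved by more than 20 mm (distance of charger from where it was at the start of the episode above 0.02 m).
It also fails if it takes over 56 s, if anything falls off the work surface, if the arm or the gripper's body presses on something with over 40 N, if the wrist force passes 120 N, or if a joint passes its speed limit or range.

## Working session

There is one attempt and no reset: what is moved stays moved. The work goes in short steps, Python scripts to look and compute and a tool call to move; the robot and the scene stay as the last step left them, time stands still between calls to the robot, and variables do not carry over. Pictures are saved under pics/ and viewed, about 8 in all and at most 12, crops included, and the job is handed in when it is done.

Besides the shell and the picture viewer there is one more tool, called after "Request:" as name(argument=value, ...) on one line, values as JSON. move_arm: Moves the arm, as the interface text tells. Its arguments: {"type":"object","properties":{"deltas":{"type":"array","items":{"type":"object","properties":{"x":{"type":"number"},"y":{"type":"number"},"z":{"type":"number"},"wx":{"type":"number"},"wy":{"type":"number"},"wz":{"type":"number"},"hand":{"type":"number"}}}},"grip_force":{"type":"number"}},"required":["deltas"]}

```bash
ls; mkdir -p pics
python3 - <<'E'
from cell import monitor, viewer, robot
import cv2,numpy as np
s=monitor.observe(); print({k:np.round(v,4) for k,v in s.items()})
for n in ["top","side"]:
    im=viewer.read_camera(n); cv2.imwrite(f"pics/{n}0.png",im[:,:,::-1])
    p=viewer.camera_params(n); print(n,p)
E
```

```text
pics
{'time': np.float64(0.0), 'qpos': array([-1.426 ,  0.3427,  1.5251, -0.    ,  1.2754, -0.146 ]), 'qvel': array([ 0.0017,  0.002 , -0.0006,  0.0001,  0.0018, -0.001 ]), 'joint_efforts': array([-1.80000e-03, -4.31241e+01, -2.44229e+01,  7.15000e-02,
        5.57000e-02, -1.00000e-04]), 'tool_pos': array([ 0.1505, -0.5025,  0.226 ]), 'tool_rot': array([-3.140e+00, -2.000e-04,  2.908e-01]), 'contact_force': array([ 0.6792, -0.3136,  0.1875]), 'torque': array([-0.021 , -0.0383, -0.0432]), 'opening': np.float64(0.0919)}
top {'camera_matrix': array([[473.49820156,   0.        , 310.30512632],
       [  0.        , 473.49820156, 237.53564834],
       [  0.        ,   0.        ,   1.        ]]), 'k1': -0.022831670786008156, 'R': array([[ 0.02606519, -0.99910742,  0.03324122],
       [-0.98000533, -0.03210008, -0.19636482],
       [ 0.1972566 , -0.02745828, -0.97996728]]), 't': array([-0.03238836,  0.61491428,  0.86688467])}
side {'camera_matrix': array([[470.96775041,   0.        , 314.5974021 ],
       [  0.        , 470.96775041, 230.79833464],
       [  0.        ,   0.        ,   1.        ]]), 'k1': -0.078455874099059, 'R': array([[ 0.92979863, -0.36795639, -0.00908857],
       [-0.23726989, -0.58032066, -0.77905772],
       [ 0.28138498,  0.72652324, -0.62688633]]), 't': array([-0.57126741,  0.18754139,  0.78081263])}
```

View pics/top0.png

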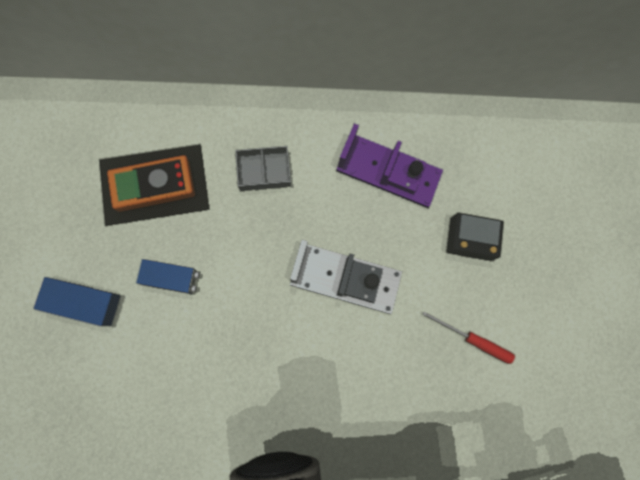

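View pics/side0.png

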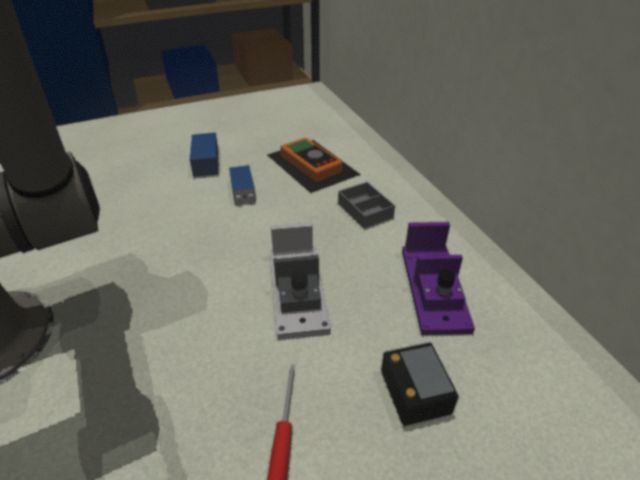

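The top view shows a small cell at about (168,276) with studs to the right, a larger blue box at (77,302), and the aluminium fixture at (345,277) with its end plate to the left. I'll enlarge to get exact corners.

```bash
cat > h.py <<'E'
import numpy as np, cv2
from cell import monitor, viewer, robot
def ray(p,uv):
    K=p["camera_matrix"]; uv=np.atleast_2d(np.asarray(uv,float))
    d=cv2.undistortPoints(uv[:,None],K,np.array([p["k1"],0,0,0.]))[:,0]  # k1 model = OpenCV's
    d=np.c_[d,np.ones(len(d))]@p["R"]; return -p["R"].T@p["t"],d
def onz(p,uv,z):
    c,d=ray(p,uv); return c+d*((z-c[2])/d[:,2])[:,None]
def proj(p,X):
    return cv2.projectPoints(np.atleast_2d(X).astype(float),cv2.Rodrigues(p["R"])[0],p["t"],p["camera_matrix"],np.array([p["k1"],0,0,0.]))[0][:,0]
E
python3 - <<'E'
import cv2
a=cv2.imread('pics/top0.png')
c1=cv2.resize(a[250:310,125:215],(800,533),interpolation=cv2.INTER_CUBIC)
c2=cv2.resize(a[230:320,280:415],(800,533),interpolation=cv2.INTER_CUBIC)
cv2.imwrite('pics/c2.png',c2)
cv2.imwrite('pics/c1.png',c1)
E
```

```text
(no output)
```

View pics/c1.png

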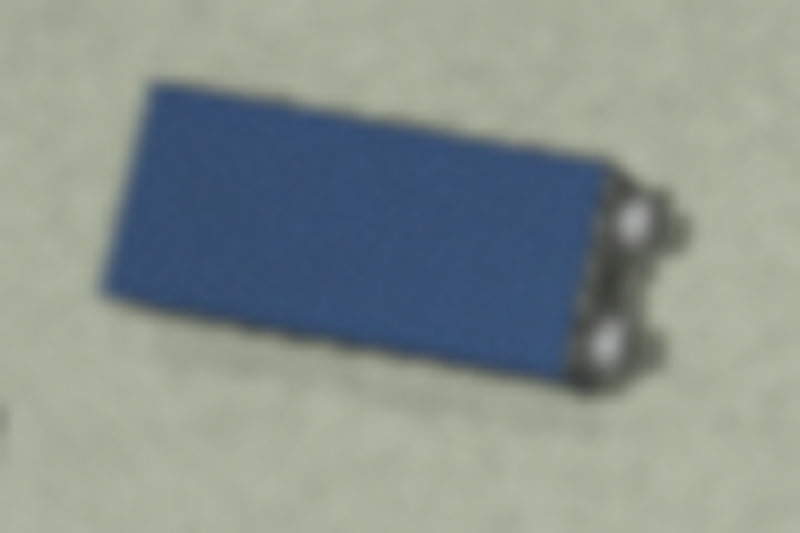

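View pics/c2.png

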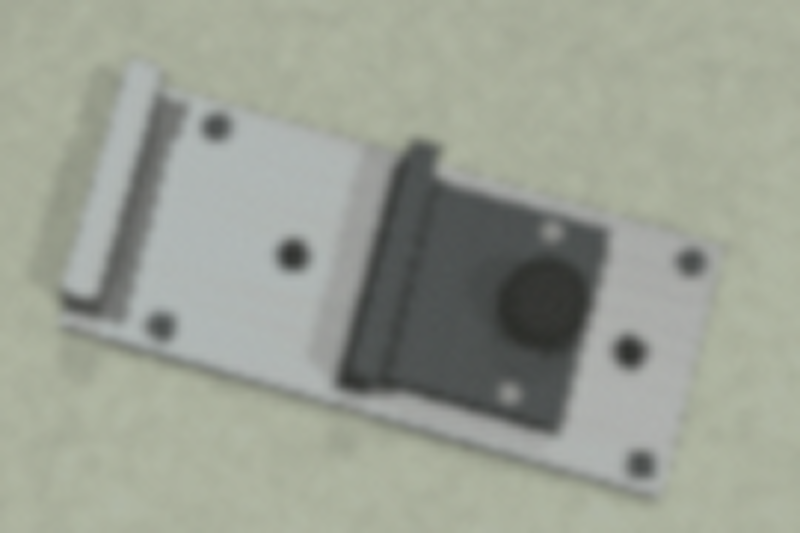

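Run:
```python
from h import *
p=viewer.camera_params("top")
def m(q,ox,oy,s): return (np.array(q)+.5)/s-.5+[ox,oy]
c=onz(p,m([(150,83),(610,163),(565,380),(103,292)],125,250,800/90),.04)
print(c.round(4)); print([np.linalg.norm(c[i]-c[(i+1)%4]).round(4) for i in range(4)])
cz=(c[1]+c[2]-c[0]-c[3])/2; cx=(c[0]-c[3]+c[1]-c[2])/2
print("cell centre",c.mean(0),"z dir deg",np.degrees(np.arctan2(cz[1],cz[0])),np.degrees(np.arctan2(cx[1],cx[0])))
S=800/135
f=onz(p,m([(720,243),(655,495),(62,328)],280,230,S),.016)
h=onz(p,m([(293,256),(630,352)],280,230,S),.016)
k=onz(p,m([(545,303)],280,230,S),.0825)
e=onz(p,m([(143,62),(82,300)],280,230,S),.076) # plate top
print(f,h,k,e,sep="\n")
yd=h[0]-h[1]; print(np.linalg.norm(yd)); yd/=np.linalg.norm(yd); a=np.arctan2(yd[1],yd[0]); print("y dir",np.degrees(a), np.degrees(np.arctan2(*(f[2]-f[1])[1::-1])),np.degrees(np.arctan2(*(f[0]-f[1])[1::-1])))
for q,n in((h[1],-.157),(h[0],None),(k[0],-.117)): 
  if n: print("origin est",(q-yd*n)[:2])
for q in np.r_[f,e]: print("corner rel hole1", (q-h[1])@yd-.157, (q-h[1])@np.array([yd[1],-yd[0],0]))
```

```text
[[0.5661 0.3169 0.04  ]
 [0.5515 0.214  0.04  ]
 [0.5033 0.2203 0.04  ]
 [0.5195 0.3228 0.04  ]]
[np.float64(0.1039), np.float64(0.0485), np.float64(0.1037), np.float64(0.047)]
cell centre [0.53509607 0.26850782 0.04      ] z dir deg -98.53324826890565 -7.3244802006416325
[[ 0.56191238 -0.20308117  0.016     ]
 [ 0.47524157 -0.17993638  0.016     ]
 [ 0.52600218  0.02271582  0.016     ]]
[[ 0.55299996 -0.05553006  0.016     ]
 [ 0.52343847 -0.17162374  0.016     ]]
[[ 0.53195032 -0.13168072  0.0825    ]]
[[ 0.60733886 -0.00133737  0.076     ]
 [ 0.52925991  0.01591565  0.076     ]]
0.1197982655734858
y dir 75.71409596541584 75.93779802750824 -14.951515037157467
origin est [ 0.56217988 -0.01947873]
origin est [ 0.56082131 -0.01829877]
corner rel hole1 -0.1779908071560388 0.045046613893179176
corner rel hole1 -0.17694868443291728 -0.04465525018806136
corner rel hole1 0.03196251764832955 -0.04547091417878504
corner rel hole1 0.028723823225156597 0.039285922108089635
corner rel hole1 0.026176509039154278 -0.04063591016090524
```

The blue cell's outline measures about 49 x 104 mm, so it is the right one. It is centred at (0.535, 0.2685) with the stud end at -98.4°. The fixture origin is about (0.5615, -0.019), yaw -14.4°.

The plan is to grasp across the 50 mm width with the tool tilted 40°, then tip 90° about the jaw axis. The body then stays above the end plate.

```bash
cat >> h.py <<'E'
from scipy.spatial.transform import Rotation as Ro
HP=robot.hold_point_z
FO=np.array([.5615,-.019,0]); FY=np.radians(-14.4)
CC=np.array([.535,.2685,.02]); CD=np.radians(-98.4)
def frame(a,y):
    y=np.array(y)/np.linalg.norm(y); return np.c_[np.cross(y,a),y,a]
def pick(th): # th deg lean
    t=np.radians(th); d=np.array([np.cos(CD),np.sin(CD),0]); 
    return frame(np.cos(t)*np.array([0,0,-1])-np.sin(t)*d, [-np.sin(CD),np.cos(CD),0])
def place(th):
    t=np.radians(th); d=-np.array([-np.sin(FY),np.cos(FY),0])
    return frame(np.cos(t)*d-np.sin(t)*np.array([0,0,1]),[-d[1],d[0],0])
def fx(x,y,z): return FO+Ro.from_euler('z',FY).apply([x,y,z])
def delta(g,R):
    "grasp-point target -> tool-frame deltas from the present pose (mm, deg)"
    s=monitor.observe(); R0=Ro.from_euler('xyz',s["tool_rot"]); tcp=g+HP*R[:,2]
    print("t",round(float(s["time"]),2),"tcp goal",tcp.round(4),"xyz mm",(R0.inv().apply(tcp-s["tool_pos"])*1000).round(1),"w deg",np.degrees((R0.inv()*Ro.from_matrix(R)).as_rotvec()).round(2))
E
python3 - <<'E'
from h import *
print(HP)
R=pick(40); d=np.array([np.cos(CD),np.sin(CD),0])
print(R.round(3)); print(place(40).round(3))
g=CC+d*.0195+[0,0,.004]
delta(np.array([.45,-.12,.30]),pick(0)); delta(g-.1*R[:,2],R)
E
```

```text
0.0188
[[ 0.112  0.989  0.094]
 [ 0.758 -0.146  0.636]
 [ 0.643  0.    -0.766]]
[[ 0.16   0.969 -0.191]
 [ 0.623 -0.249 -0.742]
 [-0.766  0.    -0.643]]
t 0.1 tcp goal [ 0.45   -0.12    0.2812] xyz mm [ 396.6 -280.8  -54.6] w deg [-6.000e-02 -5.000e-02 -6.494e+01]
t 0.1 tcp goal [0.5245 0.1976 0.0862] xyz mm [ 559.1 -563.4  140.8] w deg [ 22.57  35.51 -62.18]
```

Request:
move_arm(deltas=[{"x": 0.0496,"y": -0.035,"z": -0.007,"wz": -8},{"x": 0.099,"y": -0.07,"z": -0.014,"wz": -16},{"x": 0.149,"y": -0.105,"z": -0.02,"wz": -24},{"x": 0.198,"y": -0.14,"z": -0.027,"wz": -32.5},{"x": 0.248,"y": -0.175,"z": -0.034,"wz": -40},{"x": 0.298,"y": -0.21,"z": -0.041,"wz": -49},{"x": 0.348,"y": -0.246,"z": -0.048,"wz": -57},{"x": 0.397,"y": -0.281,"z": -0.055,"wz": -65,"hand": 1}])

```text
schema error: expected keys x, y, z, wx, wy, wz, hand
```

Run:
```python
from h import *
print(monitor.observe()["qpos"].round(3))
R=pick(40); d=np.array([np.cos(CD),np.sin(CD),0])
g=CC+d*.0195+[0,0,.004]
delta(g-.1*R[:,2],R)
```

```text
[-1.426  0.343  1.525  0.     1.275 -0.146]
t 0.1 tcp goal [0.5245 0.1976 0.0862] xyz mm [ 559.1 -563.4  140.8] w deg [ 22.57  35.51 -62.18]
```

All keys are required in each row.

Request:
move_arm(deltas=[{"x": 0.0496,"y": -0.035,"z": -0.007,"wx": 0,"wy": 0,"wz": -8,"hand": 1},{"x": 0.099,"y": -0.07,"z": -0.014,"wx": 0,"wy": 0,"wz": -16,"hand": 1},{"x": 0.149,"y": -0.105,"z": -0.02,"wx": 0,"wy": 0,"wz": -24,"hand": 1},{"x": 0.198,"y": -0.14,"z": -0.027,"wx": 0,"wy": 0,"wz": -32.5,"hand": 1},{"x": 0.248,"y": -0.175,"z": -0.034,"wx": 0,"wy": 0,"wz": -40,"hand": 1},{"x": 0.298,"y": -0.21,"z": -0.041,"wx": 0,"wy": 0,"wz": -49,"hand": 1},{"x": 0.348,"y": -0.246,"z": -0.048,"wx": 0,"wy": 0,"wz": -57,"hand": 1},{"x": 0.397,"y": -0.281,"z": -0.055,"wx": 0,"wy": 0,"wz": -65,"hand": 1}], grip_force=40)

```text
time: 1.1
tool_pos: [0.4511, -0.118, 0.2818]
tool_rot: [-3.141, 0.0, 1.43]
contact_force: [0.8, -0.5, 0.1]
opening: 0.0918
```

Run:
```python
from h import *
s=monitor.observe();print(s["qpos"].round(3),s["tool_pos"],s["tool_rot"])
R=pick(40); d=np.array([np.cos(CD),np.sin(CD),0])
g=CC+d*.0195+[0,0,.004]
delta(g-.1*R[:,2],R)
```

```text
[-0.42   0.193  1.575 -0.     1.374 -0.279] [ 0.45112735 -0.11804347  0.28181699] [-3.14145089e+00  1.68105040e-04  1.42995564e+00]
t 1.1 tcp goal [0.5245 0.1976 0.0862] xyz mm [322.8  28.4 195.6] w deg [-0.12 40.01  0.31]
```

Request:
move_arm(deltas=[{"x": 0.046,"y": 0.004,"z": 0.01,"wx": 0,"wy": 5,"wz": 0,"hand": 1},{"x": 0.092,"y": 0.008,"z": 0.02,"wx": 0,"wy": 10,"wz": 0,"hand": 1},{"x": 0.138,"y": 0.012,"z": 0.04,"wx": 0,"wy": 16,"wz": 0,"hand": 1},{"x": 0.184,"y": 0.016,"z": 0.07,"wx": 0,"wy": 22,"wz": 0,"hand": 1},{"x": 0.23,"y": 0.02,"z": 0.11,"wx": 0,"wy": 28,"wz": 0,"hand": 1},{"x": 0.276,"y": 0.024,"z": 0.15,"wx": 0,"wy": 34,"wz": 0,"hand": 1},{"x": 0.323,"y": 0.028,"z": 0.195,"wx": 0,"wy": 40,"wz": 0,"hand": 1},{"x": 0.323,"y": 0.028,"z": 0.195,"wx": 0,"wy": 40,"wz": 0,"hand": 1}])

```text
time: 2.1
tool_pos: [0.5218, 0.1971, 0.0818]
tool_rot: [-3.127, -0.698, 1.417]
contact_force: [-0.7, -0.3, 0.7]
opening: 0.092
```

Run:
```python
from h import *
p=viewer.camera_params("wrist"); im=viewer.read_camera("wrist"); cv2.imwrite("pics/w1.png",im[:,:,::-1])
np.savez("w1.npz",**p)
s=monitor.observe();print(s["qpos"].round(3),s["tool_pos"],s["tool_rot"])
d=np.array([np.cos(CD),np.sin(CD),0]); x=np.array([-d[1],d[0],0]); 
c=[CC+[0,0,.02]+i*.0525*d+j*.025*x for i,j in((-1,-1),(1,-1),(1,1),(-1,1))]
print("pred top corners px",proj(p,np.array(c)).round(1).tolist())
R=pick(40); g=CC+d*.0195+[0,0,.004]
delta(g,R)
```

```text
[-0.167  0.58   1.852  0.896  0.966 -0.648] [0.52335378 0.19625808 0.08428356] [-3.13374548 -0.69754109  1.42137283]
pred top corners px [[286.0, 151.8], [280.0, 285.1], [359.3, 285.0], [352.2, 151.4]]
t 2.15 tcp goal [0.5339 0.2612 0.0096] xyz mm [ 2.4  1.6 99.5] w deg [-0.35  0.03 -0.12]
```

View pics/w1.png

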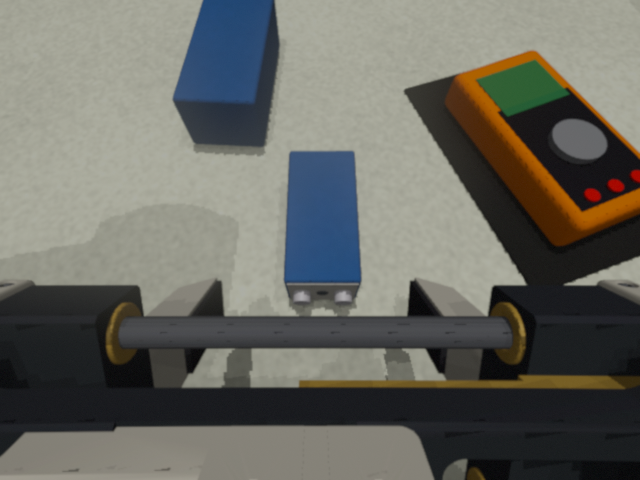

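Wrist view: the cell's top corners are at (289,152), (286,281), (360,281) and (355,152), within 2–5 px of prediction, with the studs facing the gripper. The roll joint q3 may run short at placement (limit -1), so I'll lean 50° at pickup and place at 40° from vertical.

```bash
sed -i 's/^CC=.*/CC=np.array([.536,.2695,.02]); CD=np.radians(-98.4)/' h.py
python3 - <<'E'
from h import *
R=pick(50); d=np.array([np.cos(CD),np.sin(CD),0]); g=CC+d*.0195+[0,0,.004]
delta(g-.05*R[:,2],R); delta(g,R)
E
```

```text
t 2.15 tcp goal [0.5297 0.2266 0.0441] xyz mm [-2.2  2.1 50.7] w deg [-0.33 10.03 -0.15]
t 2.15 tcp goal [0.5353 0.2645 0.0119] xyz mm [ 6.6  2.4 99.9] w deg [-0.33 10.03 -0.15]
```

Request:
move_arm(deltas=[{"x": -0.002,"y": 0.002,"z": 0.025,"wx": -0.3,"wy": 5,"wz": 0,"hand": 1},{"x": -0.002,"y": 0.002,"z": 0.05,"wx": -0.3,"wy": 10,"wz": 0,"hand": 1},{"x": 0.0005,"y": 0.002,"z": 0.065,"wx": -0.3,"wy": 10,"wz": 0,"hand": 1},{"x": 0.003,"y": 0.0022,"z": 0.08,"wx": -0.3,"wy": 10,"wz": 0,"hand": 1},{"x": 0.0066,"y": 0.0024,"z": 0.1,"wx": -0.3,"wy": 10,"wz": 0,"hand": 1},{"x": 0.0066,"y": 0.0024,"z": 0.1,"wx": -0.3,"wy": 10,"wz": 0,"hand": 1},{"x": 0.0066,"y": 0.0024,"z": 0.1,"wx": -0.3,"wy": 10,"wz": 0,"hand": 0.3},{"x": 0.0066,"y": 0.0024,"z": 0.1,"wx": -0.3,"wy": 10,"wz": 0,"hand": 0}], grip_force=40)

```text
time: 3.15
tool_pos: [0.5378, 0.2634, 0.0151]
tool_rot: [3.134, -0.872, 1.427]
contact_force: [-0.6, -0.7, 1.2]
opening: 0.0766
```

Run:
```python
from h import *
R=pick(50); d=np.array([np.cos(CD),np.sin(CD),0]); g=CC+d*.0195+[0,0,.004]
delta(g,R); s=monitor.observe(); print(s["opening"],s["qpos"].round(3),s["contact_force"])
```

```text
t 3.15 tcp goal [0.5353 0.2645 0.0119] xyz mm [-2.  -2.7  2.5] w deg [0.32 0.01 0.12]
0.07658453745137919 [-0.108  0.794  1.867  1.237  0.944 -0.971] [-0.61707808 -0.69856396  1.16480823]
```

Request:
move_arm(deltas=[{"x": 0,"y": 0,"z": 0,"wx": 0,"wy": 0,"wz": 0,"hand": 0},{"x": 0,"y": 0,"z": 0,"wx": 0,"wy": 0,"wz": 0,"hand": 0},{"x": 0,"y": 0,"z": 0,"wx": 0,"wy": 0,"wz": 0,"hand": 0},{"x": 0,"y": 0,"z": 0,"wx": 0,"wy": 0,"wz": 0,"hand": 0},{"x": 0,"y": 0,"z": 0,"wx": 0,"wy": 0,"wz": 0,"hand": 0}])

```text
time: 3.78
tool_pos: [0.537, 0.2638, 0.0144]
tool_rot: [3.137, -0.873, 1.426]
contact_force: [-3.4, -2.4, 3.0]
opening: 0.05
```

Run:
```python
from h import *
R=pick(50); d=np.array([np.cos(CD),np.sin(CD),0]); g=CC+d*.0195+[0,0,.004]
delta(g,R); s=monitor.observe(); print(s["opening"],s["qpos"].round(3),s["contact_force"])
# staged: lift 200mm while keeping lean, then upright above bay
delta(g+[0,-.06,.2],pick(50)); 
mid=Ro.concatenate([Ro.from_matrix(pick(50)),Ro.from_matrix(place(50))])
delta(fx(0,-.01+.004,.016+.072+.08),place(50))
```

```text
t 3.77 tcp goal [0.5353 0.2645 0.0119] xyz mm [-1.7 -1.8  1.9] w deg [ 0.22 -0.01  0.05]
0.05003465616254352 [-0.107  0.795  1.868  1.237  0.944 -0.972] [-3.41172123 -2.35571917  2.98663673]
t 3.77 tcp goal [0.5353 0.2045 0.2119] xyz mm [ 113.4    7.7 -172.1] w deg [ 0.22 -0.01  0.05]
t 3.77 tcp goal [ 0.557  -0.0365  0.1536] xyz mm [ -82.5   64.8 -314.6] w deg [ -0.36 -89.93   6.51]
```

Request:
move_arm(deltas=[{"x": 0.01,"y": 0,"z": -0.012,"wx": 0,"wy": 0,"wz": 0,"hand": 0},{"x": 0.026,"y": 0.002,"z": -0.04,"wx": 0,"wy": 0,"wz": 0,"hand": 0},{"x": 0.048,"y": 0.003,"z": -0.075,"wx": 0,"wy": 0,"wz": 0,"hand": 0},{"x": 0.07,"y": 0.005,"z": -0.11,"wx": 0,"wy": 0,"wz": 0,"hand": 0},{"x": 0.092,"y": 0.007,"z": -0.14,"wx": 0,"wy": 0,"wz": 0,"hand": 0},{"x": 0.113,"y": 0.008,"z": -0.172,"wx": 0,"wy": 0,"wz": 0,"hand": 0},{"x": 0.113,"y": 0.008,"z": -0.172,"wx": 0,"wy": 0,"wz": 0,"hand": 0}])

```text
time: 4.65
tool_pos: [0.5369, 0.2033, 0.2142]
tool_rot: [3.126, -0.871, 1.432]
contact_force: [1.2, -0.2, -3.5]
opening: 0.05
```

```bash
cat >> h.py <<'E'
_d=np.array([np.cos(CD),np.sin(CD),0])
_R=Ro.from_euler('xyz',[3.137,-.873,1.426])
BT=_R.inv().apply(CC-_d*.0525-np.array([.537,.2638,.0144]))   # cell base centre in tool frame at grasp
def gfor(b,R): # grasp point that puts the cell base at b
    return b-R@(BT)-HP*R[:,2]
def base():
    s=monitor.observe(); return s["tool_pos"]+Ro.from_euler('xyz',s["tool_rot"]).apply(BT)
E
python3 - <<'E'
from h import *
s=monitor.observe(); print(s["opening"],s["qpos"].round(3),s["contact_force"],BT,base())
R=place(50)
delta(gfor(fx(0,-.01,.13),R),R)
E
```

```text
0.05002422016471416 [-0.228  0.439  1.764  0.946  1.225 -0.559] [ 1.2152462  -0.23233794 -3.52013588] [ 0.04155525 -0.00190445  0.04083351] [0.54363258 0.26094638 0.21969994]
t 4.65 tcp goal [ 0.5595 -0.0346  0.188 ] xyz mm [-169.7   57.7 -160.1] w deg [ 8.000e-02 -8.987e+01  6.450e+00]
```

Request:
move_arm(deltas=[{"x": -0.019,"y": 0.006,"z": -0.018,"wx": 0,"wy": -10,"wz": 0.7,"hand": 0},{"x": -0.038,"y": 0.013,"z": -0.036,"wx": 0,"wy": -20,"wz": 1.4,"hand": 0},{"x": -0.057,"y": 0.019,"z": -0.053,"wx": 0,"wy": -30,"wz": 2.15,"hand": 0},{"x": -0.075,"y": 0.026,"z": -0.071,"wx": 0,"wy": -40,"wz": 2.9,"hand": 0},{"x": -0.094,"y": 0.032,"z": -0.089,"wx": 0,"wy": -50,"wz": 3.6,"hand": 0},{"x": -0.113,"y": 0.038,"z": -0.107,"wx": 0,"wy": -60,"wz": 4.3,"hand": 0},{"x": -0.132,"y": 0.045,"z": -0.125,"wx": 0,"wy": -70,"wz": 5,"hand": 0},{"x": -0.151,"y": 0.051,"z": -0.142,"wx": 0,"wy": -80,"wz": 5.7,"hand": 0}])

```text
time: 5.65
tool_pos: [0.5554, -0.0068, 0.1863]
tool_rot: [-3.126, 0.53, 1.34]
contact_force: [-0.4, 0.1, -4.3]
opening: 0.0499
```

```bash
echo 'BT[1]=0' >> h.py
python3 - <<'E'
from h import *
s=monitor.observe(); print(s["opening"],s["qpos"].round(3),s["contact_force"],BT,base())
R=place(50)
delta(gfor(fx(0,-.01,.09),R),R)
E
```

```text
0.04991687968499632 [ 0.119  0.577  1.38  -0.495  1.418  0.49 ] [-0.37457523  0.13275343 -4.31961026] [0.04155525 0.         0.04083351] [0.55824696 0.00812605 0.13005941]
t 5.65 tcp goal [ 0.5576 -0.0341  0.148 ] xyz mm [-3.1  9.1 46.1] w deg [-0.19 -9.63  1.03]
```

Request:
move_arm(deltas=[{"x": -0.003,"y": 0.009,"z": 0.023,"wx": -0.2,"wy": -5,"wz": 0.5,"hand": 0},{"x": -0.003,"y": 0.009,"z": 0.046,"wx": -0.2,"wy": -9.6,"wz": 1,"hand": 0},{"x": -0.003,"y": 0.009,"z": 0.046,"wx": -0.2,"wy": -9.6,"wz": 1,"hand": 0},{"x": -0.003,"y": 0.009,"z": 0.046,"wx": -0.2,"wy": -9.6,"wz": 1,"hand": 0}])

```text
time: 6.15
tool_pos: [0.558, -0.0333, 0.149]
tool_rot: [3.141, 0.691, 1.319]
contact_force: [1.1, -0.2, -2.7]
opening: 0.05
```

Run:
```python
from h import *
s=monitor.observe(); print(s["qpos"].round(3),s["contact_force"],base())
R=place(50)
delta(gfor(fx(0,-.01,.09),R),R)
delta(gfor(fx(0,-.01,.018),R),R)
ims=[]
for n,(u,v,w,h) in {"top":(240,200,200,150),"side":(200,130,240,180)}.items():
    p=viewer.camera_params(n); im=viewer.read_camera(n)[:,:,::-1].copy()
    b=base(); 
    F=Ro.from_matrix(Ro.from_euler('xyz',s["tool_rot"]).as_matrix()@place(50).T)
    ims.append(cv2.resize(im[v:v+h,u:u+w],(400,300) if 0 else (800,600),interpolation=cv2.INTER_CUBIC)); cv2.imwrite(f"pics/{n}1.png",ims[-1])
cv2.imwrite("pics/two.png",np.vstack([cv2.resize(i,(400,300)) for i in ims]))
```

```text
[ 0.14   0.673  1.404 -0.64   1.409  0.611] [ 1.10517204 -0.23991586 -2.74860542] [ 0.55951326 -0.02750936  0.09101452]
t 6.15 tcp goal [ 0.5576 -0.0341  0.148 ] xyz mm [-0.  -0.2  1.3] w deg [ 0.02 -0.42 -0.01]
t 6.15 tcp goal [ 0.5576 -0.0341  0.076 ] xyz mm [45.8 -0.2 56.8] w deg [ 0.02 -0.42 -0.01]
```

View pics/two.png

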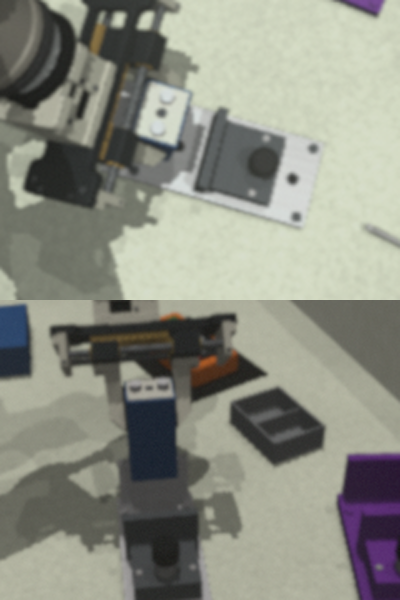

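Both views show the cell upright, terminals up, held over the bay and aligned with it. As a check I'll project the stud positions (full-frame top view about (321.5,248.5) and (318.5,264)).

Run:
```python
from h import *
p=viewer.camera_params("top"); q=onz(p,[(321.5,248.5),(318.5,264)],.204); print(q,q.mean(0)-base())
print("fixture coords",Ro.from_euler('z',-FY).apply(q.mean(0)-FO), np.degrees(np.arctan2(*(q[0]-q[1])[1::-1])))
```

```text
[[ 0.56911072 -0.02924204  0.204     ]
 [ 0.54320765 -0.02488123  0.204     ]] [-0.00386087  0.00078477  0.11191809]
fixture coords [-0.00316818 -0.00913657  0.204     ] -9.55618170770877
```

Request:
move_arm(deltas=[{"x": 0.007,"y": 0,"z": 0.009,"wx": 0,"wy": -0.4,"wz": 0,"hand": 0},{"x": 0.015,"y": 0,"z": 0.019,"wx": 0,"wy": -0.4,"wz": 0,"hand": 0},{"x": 0.023,"y": 0,"z": 0.028,"wx": 0,"wy": -0.4,"wz": 0,"hand": 0},{"x": 0.03,"y": 0,"z": 0.037,"wx": 0,"wy": -0.4,"wz": 0,"hand": 0},{"x": 0.036,"y": 0,"z": 0.045,"wx": 0,"wy": -0.4,"wz": 0,"hand": 0},{"x": 0.042,"y": 0,"z": 0.052,"wx": 0,"wy": -0.4,"wz": 0,"hand": 0},{"x": 0.044,"y": 0,"z": 0.0545,"wx": 0,"wy": -0.4,"wz": 0,"hand": 0},{"x": 0.044,"y": 0,"z": 0.0545,"wx": 0,"wy": -0.4,"wz": 0,"hand": 0}])

```text
time: 7.25
tool_pos: [0.5577, -0.0348, 0.0788]
tool_rot: [3.141, 0.7, 1.319]
contact_force: [-0.9, 0.0, -3.0]
opening: 0.05
```

Run:
```python
from h import *
s=monitor.observe(); print(s["contact_force"],base())
R=place(50); delta(gfor(fx(0,-.01,.016),R),R)
```

```text
[-0.90726085  0.03297996 -2.96914475] [ 0.55907439 -0.02944716  0.02074984]
t 7.25 tcp goal [ 0.5576 -0.0341  0.074 ] xyz mm [ 3.5 -0.2  3.2] w deg [ 0.01  0.1  -0.04]
```

Request:
move_arm(deltas=[{"x": 0.0006,"y": 0,"z": 0.0008,"wx": 0,"wy": 0,"wz": 0,"hand": 0},{"x": 0.0013,"y": 0,"z": 0.0015,"wx": 0,"wy": 0,"wz": 0,"hand": 0},{"x": 0.0019,"y": 0,"z": 0.0023,"wx": 0,"wy": 0,"wz": 0,"hand": 0},{"x": 0.0019,"y": 0,"z": 0.0023,"wx": 0,"wy": 0,"wz": 0,"hand": 0}])

```text
time: 7.75
tool_pos: [0.5576, -0.0348, 0.0758]
tool_rot: [3.141, 0.7, 1.318]
contact_force: [-0.7, -0.5, -3.6]
opening: 0.0499
```

Request:
move_arm(deltas=[{"x": 0.0006,"y": 0,"z": 0.0008,"wx": 0,"wy": 0,"wz": 0,"hand": 0},{"x": 0.0006,"y": 0,"z": 0.0008,"wx": 0,"wy": 0,"wz": 0,"hand": 0},{"x": 0.0013,"y": 0,"z": 0.0015,"wx": 0,"wy": 0,"wz": 0,"hand": 0},{"x": 0.0013,"y": 0,"z": 0.0015,"wx": 0,"wy": 0,"wz": 0,"hand": 0}])

```text
time: 8.25
tool_pos: [0.5577, -0.0349, 0.075]
tool_rot: [3.14, 0.701, 1.318]
contact_force: [-1.3, 1.2, 5.6]
opening: 0.0499
```

It touched down (force went from -3.6 to +5.6 N). I'll ease off slightly, open and retreat along the tool axis.

Request:
move_arm(deltas=[{"x": -0.0004,"y": 0,"z": -0.0005,"wx": 0,"wy": 0,"wz": 0,"hand": 0},{"x": -0.0004,"y": 0,"z": -0.0005,"wx": 0,"wy": 0,"wz": 0,"hand": 1},{"x": -0.0004,"y": 0,"z": -0.0005,"wx": 0,"wy": 0,"wz": 0,"hand": 1},{"x": -0.0004,"y": 0,"z": -0.0005,"wx": 0,"wy": 0,"wz": 0,"hand": 1},{"x": -0.0004,"y": 0,"z": -0.0005,"wx": 0,"wy": 0,"wz": 0,"hand": 1},{"x": -0.0004,"y": 0,"z": -0.0005,"wx": 0,"wy": 0,"wz": 0,"hand": 1},{"x": -0.0004,"y": 0,"z": -0.0005,"wx": 0,"wy": 0,"wz": 0,"hand": 1}])

```text
time: 9.12
tool_pos: [0.5576, -0.0347, 0.0745]
tool_rot: [3.141, 0.7, 1.319]
contact_force: [-0.3, -0.7, 0.0]
opening: 0.092
```

Request:
move_arm(deltas=[{"x": 0,"y": 0,"z": -0.015,"wx": 0,"wy": 0,"wz": 0,"hand": 1},{"x": 0,"y": 0,"z": -0.04,"wx": 0,"wy": 0,"wz": 0,"hand": 1},{"x": 0,"y": 0,"z": -0.08,"wx": 0,"wy": 0,"wz": 0,"hand": 1},{"x": 0,"y": 0,"z": -0.13,"wx": 0,"wy": 0,"wz": 0,"hand": 1},{"x": 0,"y": 0,"z": -0.18,"wx": 0,"wy": 0,"wz": 0,"hand": 1},{"x": 0,"y": 0,"z": -0.18,"wx": 0,"wy": 0,"wz": 0,"hand": 1}])

```text
time: 9.88
tool_pos: [0.588, 0.0806, 0.2159]
tool_rot: [3.132, 0.695, 1.316]
contact_force: [-0.2, -1.1, 0.2]
opening: 0.0914
```

Run:
```python
from h import *
s=monitor.observe(); print(s["qpos"].round(3),s["contact_force"],s["tool_pos"],s["opening"])
ims=[]
for n,(u,v,w,h) in {"top":(260,210,160,120),"side":(220,170,160,180)}.items():
    im=viewer.read_camera(n)[:,:,::-1]; cv2.imwrite(f"pics/{n}2.png",im)
    ims.append(cv2.resize(im[v:v+h,u:u+w],None,fx=480/w*1.0 if n=="top" else 3.3333*.48*1.25,fy=3.0 if n=="top" else 3.3333*.48*1.25,interpolation=cv2.INTER_CUBIC))
a=cv2.resize(ims[0],(400,300)); b=cv2.resize(ims[1],(400,450))
H=np.zeros((450,800,3),np.uint8); H[:300,:400]=a; H[:,400:]=b
cv2.imwrite("pics/two2.png",H)
R=frame(np.array([0,0,-1.]),[np.cos(FY),np.sin(FY),0])
delta(fx(0,-.117,.20),R)
```

```text
[ 0.302  0.724  1.105 -0.586  1.695  0.595] [-0.150899   -1.13299833  0.16444949] [0.58799445 0.08059398 0.21593799] 0.09139889742296355
t 9.97 tcp goal [ 0.5324 -0.1323  0.1812] xyz mm [-1.462e+02  1.000e-01  1.637e+02] w deg [6.000e-02 4.007e+01 1.000e-02]
```

View pics/two2.png

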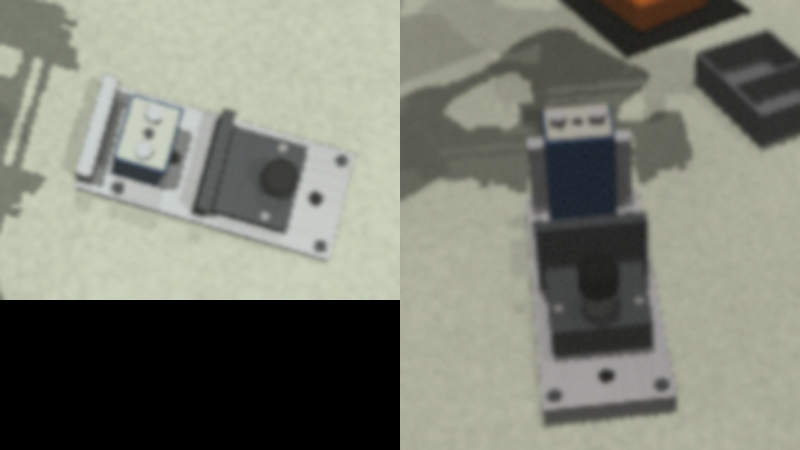

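The cell stands in the bay, let go, and the jaw is still in its first hole. Next I'll go over the knob.

Request:
move_arm(deltas=[{"x": -0.035,"y": 0,"z": 0.014,"wx": 0,"wy": 6,"wz": 0,"hand": 1},{"x": -0.064,"y": 0,"z": 0.042,"wx": 0,"wy": 13,"wz": 0,"hand": 1},{"x": -0.088,"y": 0,"z": 0.07,"wx": 0,"wy": 20,"wz": 0,"hand": 1},{"x": -0.11,"y": 0,"z": 0.1,"wx": 0,"wy": 27,"wz": 0,"hand": 0.65},{"x": -0.13,"y": 0,"z": 0.132,"wx": 0,"wy": 34,"wz": 0,"hand": 0.65},{"x": -0.146,"y": 0,"z": 0.164,"wx": 0,"wy": 40,"wz": 0,"hand": 0.65},{"x": -0.146,"y": 0,"z": 0.164,"wx": 0,"wy": 40,"wz": 0,"hand": 0.65},{"x": -0.146,"y": 0,"z": 0.164,"wx": 0,"wy": 40,"wz": 0,"hand": 0.65}])

```text
time: 10.98
tool_pos: [0.5315, -0.1331, 0.18]
tool_rot: [-3.14, 0.002, 1.317]
contact_force: [0.0, -0.0, 0.0]
opening: 0.0597
```

Run:
```python
from h import *
s=monitor.observe(); print(s["qpos"].round(3),s["contact_force"],s["tool_pos"],s["opening"])
p=viewer.camera_params("wrist"); im=viewer.read_camera("wrist"); cv2.imwrite("pics/w2.png",im[:,:,::-1])
R=frame(np.array([0,0,-1.]),[np.cos(FY),np.sin(FY),0])
print("knob top px",proj(p,np.array([fx(0,-.117,.0825),fx(.014,-.117,.0825),fx(-.014,-.117,.0825),fx(0,-.103,.0825),fx(0,-.131,.0825),fx(0,-.157,.016)])).round(1).tolist())
delta(fx(0,-.117,.071),R)
```

```text
[-0.384  0.425  1.531 -0.002  1.186 -0.13 ] [ 0.01720146 -0.00585695  0.02914807] [ 0.53146114 -0.13311018  0.18001955] 0.05972206273093467
knob top px [[316.0, 243.3], [334.2, 243.3], [297.7, 243.4], [315.9, 225.5], [316.0, 260.7], [316.0, 264.2]]
t 11.03 tcp goal [ 0.5324 -0.1323  0.0522] xyz mm [  0.3   0.5 128.2] w deg [-0.03  0.1  -0.02]
```

View pics/w2.png

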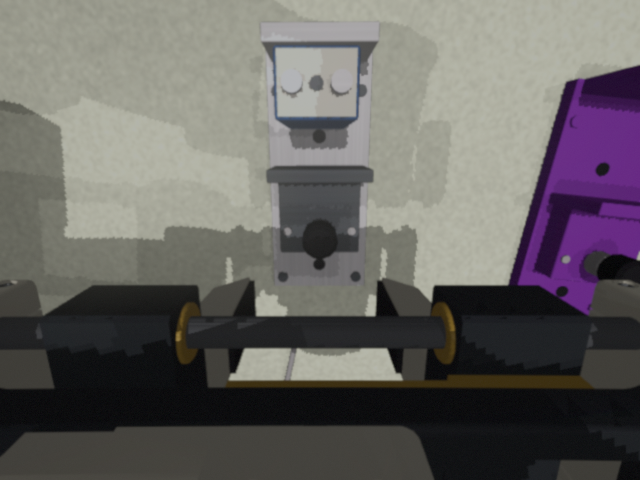

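The wrist view shows the knob at (320,238) against a prediction of (316,243), and the hole at (319,264) against (316,264). The fixture is therefore about 2.5 mm further in +x. I'll correct, descend and grip the knob.

Request:
move_arm(deltas=[{"x": 0.001,"y": 0.003,"z": 0.03,"wx": 0,"wy": 0,"wz": 0,"hand": 0.65},{"x": 0.001,"y": 0.003,"z": 0.06,"wx": 0,"wy": 0,"wz": 0,"hand": 0.65},{"x": 0.001,"y": 0.003,"z": 0.09,"wx": 0,"wy": 0,"wz": 0,"hand": 0.65},{"x": 0.001,"y": 0.003,"z": 0.115,"wx": 0,"wy": 0,"wz": 0,"hand": 0.65},{"x": 0.001,"y": 0.003,"z": 0.1275,"wx": 0,"wy": 0,"wz": 0,"hand": 0.65},{"x": 0.001,"y": 0.003,"z": 0.1275,"wx": 0,"wy": 0,"wz": 0,"hand": 0.65}], grip_force=20)

```text
time: 11.78
tool_pos: [0.5355, -0.1318, 0.0529]
tool_rot: [-3.141, 0.002, 1.321]
contact_force: [0.2, -0.6, 0.0]
opening: 0.0594
```

Request:
move_arm(deltas=[{"x": 0,"y": 0,"z": 0,"wx": 0,"wy": 0,"wz": 0,"hand": 0},{"x": 0,"y": 0,"z": 0,"wx": 0,"wy": 0,"wz": 0,"hand": 0},{"x": 0,"y": 0,"z": 0,"wx": 0,"wy": 0,"wz": 0,"hand": 0},{"x": 0,"y": 0,"z": 0,"wx": 0,"wy": 0,"wz": 0,"hand": 0},{"x": 0,"y": 0,"z": 0,"wx": 0,"wy": 0,"wz": 0,"hand": 0},{"x": 0,"y": 0,"z": 0,"wx": 0,"wy": 0,"wz": 0,"hand": 0}], grip_force=25)

```text
time: 12.52
tool_pos: [0.5349, -0.1329, 0.0537]
tool_rot: [-3.141, 0.002, 1.319]
contact_force: [-3.5, 0.8, 6.1]
opening: 0.027
```

Request:
move_arm(deltas=[{"x": 0,"y": -0.0005,"z": -0.002,"wx": 0,"wy": 0,"wz": 0,"hand": 0},{"x": 0,"y": -0.0005,"z": -0.004,"wx": 0,"wy": 0,"wz": 0,"hand": 0},{"x": 0,"y": -0.0005,"z": -0.004,"wx": 0,"wy": 0,"wz": 0,"hand": 0}], grip_force=30)

```text
time: 12.9
tool_pos: [0.5348, -0.1328, 0.057]
tool_rot: [3.142, 0.002, 1.319]
contact_force: [-0.5, -0.9, -4.4]
opening: 0.0269
```

Run:
```python
from h import *
im=viewer.read_camera("side")[:,:,::-1]; cv2.imwrite("pics/s3.png",cv2.resize(im[190:340,220:380],(640,600),interpolation=cv2.INTER_CUBIC))
```

```text
(no output)
```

View pics/s3.png

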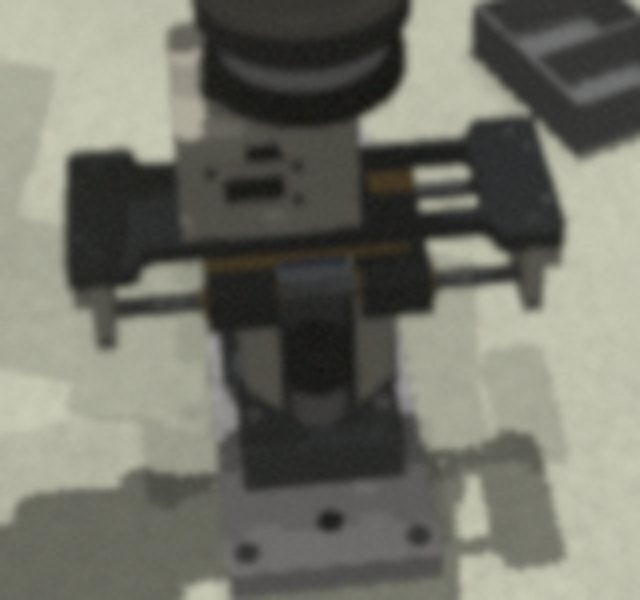

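The knob sits between the pads, and the 4.4 N downward pull matches the spring. I'll lift to about 15 mm.

Request:
move_arm(deltas=[{"x": 0,"y": 0,"z": -0.004,"wx": 0,"wy": 0,"wz": 0,"hand": 0},{"x": 0,"y": 0,"z": -0.008,"wx": 0,"wy": 0,"wz": 0,"hand": 0},{"x": 0,"y": 0,"z": -0.012,"wx": 0,"wy": 0,"wz": 0,"hand": 0},{"x": 0,"y": 0,"z": -0.012,"wx": 0,"wy": 0,"wz": 0,"hand": 0}])

```text
time: 13.45
tool_pos: [0.5348, -0.1327, 0.0695]
tool_rot: [3.141, 0.002, 1.319]
contact_force: [-1.3, -0.7, -6.4]
opening: 0.0269
```

Request:
move_arm(deltas=[{"x": 0.005,"y": 0,"z": 0,"wx": 0,"wy": 0,"wz": 0,"hand": 0},{"x": 0.011,"y": 0,"z": 0,"wx": 0,"wy": 0,"wz": 0,"hand": 0},{"x": 0.017,"y": 0,"z": 0,"wx": 0,"wy": 0,"wz": 0,"hand": 0},{"x": 0.023,"y": 0,"z": 0,"wx": 0,"wy": 0,"wz": 0,"hand": 0},{"x": 0.029,"y": 0,"z": 0,"wx": 0,"wy": 0,"wz": 0,"hand": 0},{"x": 0.034,"y": 0,"z": 0,"wx": 0,"wy": 0,"wz": 0,"hand": 0},{"x": 0.038,"y": 0,"z": 0,"wx": 0,"wy": 0,"wz": 0,"hand": 0},{"x": 0.04,"y": 0,"z": 0,"wx": 0,"wy": 0,"wz": 0,"hand": 0}])

```text
time: 14.45
tool_pos: [0.5448, -0.0939, 0.0691]
tool_rot: [3.141, 0.002, 1.319]
contact_force: [-3.6, -3.3, -7.5]
opening: 0.027
```

Request:
move_arm(deltas=[{"x": 0,"y": 0,"z": 0,"wx": 0,"wy": 0,"wz": 0,"hand": 0},{"x": 0,"y": 0,"z": 0,"wx": 0,"wy": 0,"wz": 0,"hand": 0}])

```text
time: 14.7
tool_pos: [0.5448, -0.0937, 0.0691]
tool_rot: [3.141, 0.001, 1.319]
contact_force: [-1.9, -0.3, -7.7]
opening: 0.027
```

The measured travel is 40.3 mm. I'll lower the pin.

Request:
move_arm(deltas=[{"x": 0,"y": 0,"z": 0.004,"wx": 0,"wy": 0,"wz": 0,"hand": 0},{"x": 0,"y": 0,"z": 0.008,"wx": 0,"wy": 0,"wz": 0,"hand": 0},{"x": 0,"y": 0,"z": 0.012,"wx": 0,"wy": 0,"wz": 0,"hand": 0},{"x": 0,"y": 0,"z": 0.0155,"wx": 0,"wy": 0,"wz": 0,"hand": 0},{"x": 0,"y": 0,"z": 0.0155,"wx": 0,"wy": 0,"wz": 0,"hand": 0}])

```text
time: 15.32
tool_pos: [0.5449, -0.0938, 0.0538]
tool_rot: [3.141, 0.001, 1.319]
contact_force: [-3.6, 1.9, -3.4]
opening: 0.0267
```

Run:
```python
from h import *
s=monitor.observe(); print(s["contact_force"],s["tool_pos"],s["opening"])
p=viewer.camera_params("top"); im=viewer.read_camera("top")[:,:,::-1]; a=cv2.resize(im[220:310,280:400],(400,300),interpolation=cv2.INTER_CUBIC)
b=viewer.read_camera("side")[190:340,230:380,::-1]; b=cv2.resize(b,(400,400),interpolation=cv2.INTER_CUBIC)
w=cv2.resize(viewer.read_camera("wrist")[:,:,::-1],(400,300))
H=np.zeros((600,800,3),np.uint8); H[:300,:400]=a; H[:400,400:]=b; H[300:,:400]=w
cv2.imwrite("pics/f.png",H)
```

```text
[-3.6275194   1.85443797 -3.44332404] [ 0.54490868 -0.09384347  0.05380974] 0.026740301242852555
```

View pics/f.png

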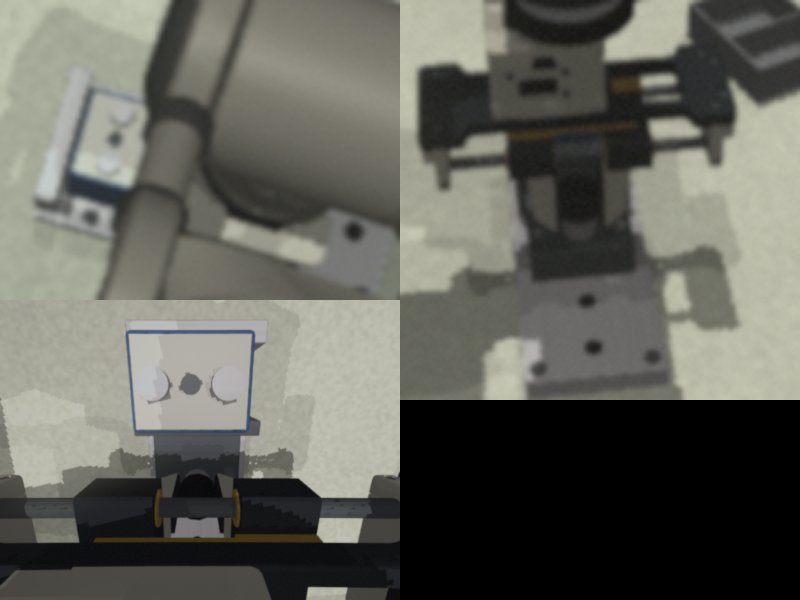

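The pin has dropped into the next hole (TCP height is back to its pre-lift value), and the cell stands upright against the end plate and jaw. I'll press gently to confirm the pin is on its stop.

Request:
move_arm(deltas=[{"x": 0,"y": 0,"z": 0.0008,"wx": 0,"wy": 0,"wz": 0,"hand": 0},{"x": 0,"y": 0,"z": 0.0015,"wx": 0,"wy": 0,"wz": 0,"hand": 0},{"x": 0,"y": 0,"z": 0.0015,"wx": 0,"wy": 0,"wz": 0,"hand": 0}])

```text
time: 15.85
tool_pos: [0.545, -0.0939, 0.0537]
tool_rot: [3.14, 0.002, 1.319]
contact_force: [-7.4, 2.7, 8.1]
opening: 0.0273
```

The force jumped to +8 N with only 0.1 mm of movement, so the pin is fully seated. I'm handing in.

```bash
python3 -c "
from cell import monitor,robot
print(robot.hand_in()); s=monitor.observe(); print(s['time'],s['opening'],s['contact_force'])"
```

```text
the job is handed in; nothing more can be done
None
the job is handed in; nothing more can be done
```

The job is handed in. The cell is standing in the clamped bay, the jaw is locked one hole on, and the gripper is still holding the knob; the hand-in reported no verdict.

- **Cell:** I gripped it across its 50 mm width, tipped it upright, set it on the bed in the bay and let go. Contact force was about 0 N at release. Pictures taken before I touched the knob showed it upright, with the jaw still in its first hole.
- **Plunger and jaw:** I lifted the knob about 15 mm, and the downward pull rose to 6–8 N, which fits the spring. I then slid the jaw, measured at 40.3 mm of tool travel, and lowered the pin.
- **Final check:** The tool is back at the height it had with the pin down (53.7 mm against 53.7 mm). A light push gave +8 N with only 0.1 mm of movement, so the pin is on its stop. The last picture shows the cell upright between the end plate and the jaw. I never reached near the other bench items.

Two readings were slightly off. The fingers closed to about 27 mm on the 28 mm knob, though the grip held throughout. A side force of about 7 N remained on the tool at the end. I did not re-measure the cell's final position along the bay; the closed jaw leaves it about 2 mm of play each way.

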